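# Seat the cocoa butter flask in the sprung warmer

## Task

Get the flask warmer ready: first push its open spill drawer fully home until it snaps past its catch, then pick up the round-bodied metal flask by its neck and set it upright, bulb down, in the sprung ring on top of the warmer. Press the flask down against the springs until its base meets the warming pad, and finish while still holding it there by the neck, pressed down; do not push on the ring itself, and leave the other things on the counter where they stand.

Things in the scene. Friction and masses are not known exactly. Their poses are not given: they have to be found in the camera images.
- stand: the flask warmer: fixed aluminium box 140 deep (its x) x 130 wide (its y) x 50 mm high. Origin: centre of its underside. Its own -x side is the front where the drawer slides out; z up; turned up to 0.3 rad either way. On top, 12 mm behind the middle (+x): the warming pad, a dark post of radius 16.5 mm, its top 72 mm above the counter; round it the sprung ring on three springs, 44 mm off axis
- drawer_front (a point): front middle of the drawer's lip, its most forward part: 60 mm wide (y), 35 to 41 mm above the counter, 10 mm ahead of the front panel (122 mm wide, 8 to 44 mm above the counter). The point is 32 mm above the counter and 87 mm ahead (-x) of the warmer's origin when home. Axes as the warmer's: push along +x
- drawer (a joint): how far the spill drawer is out, m: 0 = fully home against its stop, starts 0.025 to 0.045 out. It slides with about 1 N; from about 11 mm out a light spring catch resists (2 to 7 N in all) until 5 mm, then draws it home and keeps it there; it is rigid at its stop, so stop pushing at about 12 N
- cradle_ring (a point): centre of the sprung ring, at mid-thickness of its bar; 94 mm above the counter when not pressed. Steel ring of round bar: bar 8 mm thick, hole 46 mm, outside 62 mm. It moves only straight down with the springs. Axes as the warmer's
- cradle (a joint): how far the ring is pressed down, m: 0 = up, 0.020 = end stop. The springs take about 3 N to start, about 10 N at 0.018; the flask's weight alone does not press it down. The flask sits in the ring with its bulb centre 24 mm above the ring's centre, and its base meets the warming pad at 0.018
- flask_center (a point): the flask, half-way up its axis (64 mm above its base): plain steel, 128 mm high, about 0.14 kg, standing upright. Bulb 64 mm across with a flat base 32 mm across; straight neck 24 mm across from 57 to 118 mm above the base (lip 25.6 mm across at 115 to 118 mm); cork 19 mm across on top. z is up along the neck
- flask_bulb (a point): centre of the flask's round bulb (radius 32 mm), 27.7 mm above its base
- spice_jar: bystander: spice jar 41 mm across, 105 mm high with black cap; origin at the centre of its underside
- glass: bystander: plain tumbler 74 mm across, 98 mm high; origin at the centre of its underside
- nib_bowl: bystander: small bowl 76 mm across, 35 mm high with dark filling; origin at the centre of its underside

How it is judged:
By the outcome, as a careful person would: the job done as asked, in the order asked, and still so for the second after the job is handed in, while the arm keeps its last pose, push and grip.
It also fails if it takes over 58 s, if anything falls off the work surface, if the arm or the gripper's body presses on something with over 40 N, if the wrist force passes 120 N, or if a joint passes its speed limit or range.

## Robot

A 6-joint arm with a two-finger parallel gripper is mounted at the origin on the work surface; the furniture and walls round the work are solid. World frame = base frame: x ahead of the robot, y to its left, z up, the work surface at z = 0. Lengths are in m, angles in degrees, forces in N, time in s.
With the tool pointing down it reaches from about 0.375 to 0.9 m from the base axis. Payload 3.1 kg.
Tool frame: the origin (TCP) lies between the finger pads; the fingertips stand 11 mm ahead of it and the grasp point (between the pads) lies 8 mm behind it; z points along the fingers, y is the line along which they close (so a half turn about z gives the same grasp; the last joint's range is limited). The gripper opens to 87 mm and grips with 3 to 60 N. Pads are 19 mm wide; open, the fingers measure 117 mm over their backs; the gripper's body (75 mm by 190 mm) begins 51 mm behind the grasp point.
Start: joints at [-85.858, 30.224, 82.088, -0, 67.689, -10.227], TCP at [0.155, -0.605, 0.201] pointing down, gripper open.
Joint ranges: [-176.69, 176.69], [-43.24, 126.21], [12.49, 139.97], [-82, 262], [0, 151.66], [-163.58, 163.58]. Speed limits (degrees/s): [159.86, 159.86, 180, 180, 180, 180].

## Interface

Orientations are given as a 3x3 rotation matrix whose columns are the frame's x, y, z axes.
In Python, from rig import bot, viewer, workorder, nets gives the robot as it stands. The module is installed in compiled form; this text tells all that it offers.
- The arm moves only by the tool move_arm, never from a script. Its argument "increments" is a list of rows, each a list of 7 numbers: the shift along the tool's x, y, z normalised to -1 to 1, where 1 is 0.3 m, then the turn, a rotation vector about the tool's x, y, z normalised to -1 to 1, where 1 is pi rad, then the opening, from 0 (shut) to 1 (fully open). In form: [[tx, ty, tz, wx, wy, wz, grip], ...]. A call has 1 to 10 rows; each row is the pose to reach, as a shift and turn from the pose commanded when the call began, along the tool's axes at that moment, turning the shorter way round; what a row does not reach only later rows make up. A row lasts 1/12 s, in which the tool goes at most 41.7 mm and 7.16 degrees, less where a joint would pass 70% of its speed; a pose out of reach is approached as far as the arm can. A call with a number of a shift or a turn outside -1 to 1 is refused whole. A call with a gripper value outside its range is refused whole. The fingers move at their own pace and stop on an object; the grip force is fixed at half the most. Time passes only in rows, so rows that repeat a pose let the fingers close. It gives the time, the measured TCP pose, the force, the opening and the grip force at its end, in the units of the state.
- bot.read_state(): the state, without advancing time (a new reading comes with each control period).
- viewer.capture(name): name is "scene" or "top" or "wrist"; returns a dict with "image" (480x640x3 uint8, blue, green, red), "K" (3x3 intrinsics, pixels), "eye" and "orientation" of the camera in the world. Camera axes: x right, y up, looking along -z (the intrinsics and any distortion apply to the point x, -y, -z); pixel columns grow to the right and rows downward; lengths in m; the calibration is good to about 2 mm. The wrist camera is an equidistant fisheye: a pixel r from the principal point sees the ray r / f radians off the axis. A picture is of the moment at which its call begins. There is no depth.
- workorder.hand_in(): hands the job in; it is judged then, once.
Trained networks look in the newest picture that a camera, given by its name, has taken for a name from the list of things; names that differ only in an ending like _2 or _b are one class to them, and where a whole thing is asked for, a point or a joint stands for the part that bears it (a point fixed in the world has none). Each returns a list of dicts, best first, with "conf" (0 to 1); they miss things now and then, are a little off and sometimes report something else, mostly with a low value. They report only what shows in the picture. A call takes as long as a camera call.
- nets.find_in(camera, thing): "location" ([column, row] in pixels, amid what is visible of it).
The state is a dict: "time_s": time; "joint_positions": joint angles; "qvel": joint speeds; "tau": joint torques, N m; "position": TCP position; "tcp_rot": TCP orientation; "force": force on the tool from outside, world axes, zero at the start; "moment": the same for the moment, N m; "opening": opening from 0.0 (shut) to 1.0 (fully open); "grasp_force": force on a finger pad.
Only numpy, scipy, OpenCV 4.12 (cv2) and the standard library are available. Lean on these libraries where they do the work, as an engineer would, in place of code of your own. Each camera call takes 0.05 s, during which the arm holds its last target. There are 200 camera calls.

## Working session

There is one attempt and no reset: what is moved stays moved. The work goes in short steps, Python scripts to look and compute and a tool call to move; the robot and the scene stay as the last step left them, time stands still between calls to the robot, and variables do not carry over. Pictures are saved under pics/ and viewed, at most 10 in all, crops included, and the job is handed in when it is done.

Besides the shell and the picture viewer there is one more tool, called after "Call:" in YAML: its name, and indented under it one key for each argument. move_arm: Moves the arm, as the interface text tells. Its arguments: {"type":"object","properties":{"increments":{"type":"array"}},"required":["increments"]}

```bash
mkdir -p pics; cat > h.py <<'E'
import numpy as np, cv2
from rig import bot, viewer, workorder, nets
def ray(c,px):
    K=np.array(c["K"]);R=np.array(c["orientation"])
    d=np.array([(px[0]-K[0,2])/K[0,0],-(px[1]-K[1,2])/K[1,1],-1.0])
    d=R@d; return np.array(c["eye"]),d/np.linalg.norm(d)
def onz(c,px,z):
    e,d=ray(c,px); return e+d*(z-e[2])/d[2]
def proj(c,P):
    K=np.array(c["K"]);R=np.array(c["orientation"]);p=R.T@(np.array(P)-np.array(c["eye"]))
    return np.array([K[0,2]+K[0,0]*p[0]/-p[2],K[1,2]-K[1,1]*p[1]/-p[2]])
E
python3 - <<'E'
from h import *
np.set_printoptions(precision=4,suppress=True)
for n in("scene","top"):
    c=viewer.capture(n); cv2.imwrite(f"pics/{n}1.png",c["image"])
    print(n,c["K"],c["eye"],c["orientation"])
    for t,z in dict(stand=.05,drawer_front=.032,cradle_ring=.094,flask_center=.064,flask_bulb=.0277,spice_jar=.05,glass=.05,nib_bowl=.03).items():
        for r in nets.find_in(n,t)[:2]: print(t,np.round(r["conf"],2),r["location"],onz(c,r["location"],z))
E
```

```text
scene [[452.7101   0.     322.4265]
 [  0.     452.7101 235.7206]
 [  0.       0.       1.    ]] [-0.0946  0.7165  0.5345] [[-0.6322  0.4069 -0.6594]
 [-0.7748 -0.3191  0.5458]
 [ 0.0117  0.8559  0.517 ]]
stand 0.74 [339.7, 233.6] [0.5077 0.1712 0.05  ]
drawer_front 0.83 [351.5, 250.1] [0.4656 0.1752 0.032 ]
drawer_front 0.71 [303.8, 254.7] [0.5123 0.262  0.032 ]
cradle_ring 0.72 [326.3, 199.4] [0.5802 0.1484 0.094 ]
flask_center 0.58 [303.0, 259.8] [0.461  0.3024 0.064 ]
flask_bulb 0.96 [300.4, 255.1] [0.5206 0.2644 0.0277]
spice_jar 0.79 [256.1, 233.4] [0.6158 0.3077 0.05  ]
glass 0.84 [266.9, 323.7] [0.3708 0.4415 0.05  ]
nib_bowl 0.77 [368.8, 298.0] [0.3343 0.2537 0.03  ]
top [[457.9271   0.     318.5294]
 [  0.     457.9271 245.977 ]
 [  0.       0.       1.    ]] [0.382  0.265  0.9168] [[-0.02    0.9941 -0.1069]
 [-0.9997 -0.0188  0.0125]
 [ 0.0104  0.1071  0.9942]]
stand 0.84 [372.9, 211.7] [0.5395 0.1483 0.05  ]
stand 0.62 [374.6, 196.8] [0.5686 0.1441 0.05  ]
drawer_front 0.89 [364.2, 246.9] [0.4737 0.1651 0.032 ]
cradle_ring 0.69 [376.4, 197.3] [0.5581 0.147  0.094 ]
flask_center 0.87 [308.1, 230.7] [0.503  0.2733 0.064 ]
flask_bulb 0.91 [309.1, 233.8] [0.5019 0.2718 0.0277]
spice_jar 0.57 [289.0, 174.1] [0.6162 0.3085 0.05  ]
glass 0.82 [216.0, 309.3] [0.3596 0.4484 0.05  ]
nib_bowl 0.88 [320.5, 316.7] [0.341  0.2528 0.03  ]
```

View pics/top1.png

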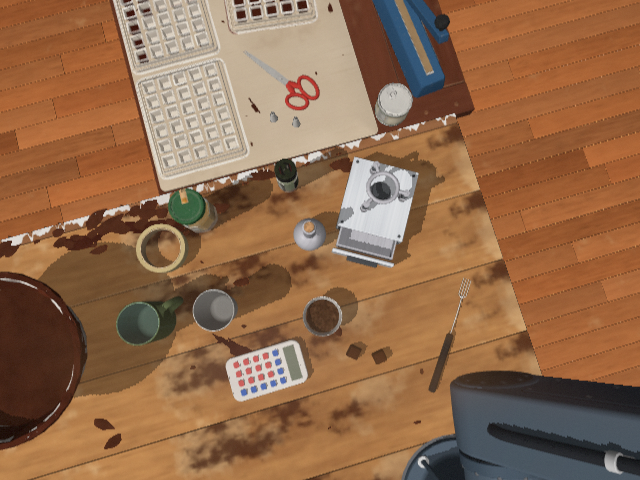

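View pics/scene1.png

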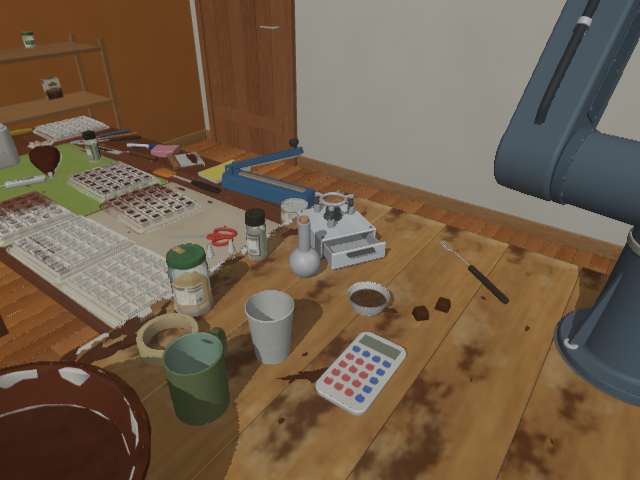

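The top view shows the warmer around (378,205) with its drawer out towards (364,258). The flask is at (309,235), the jar at (287,175) and the bowl at (322,316). Next I'll enlarge the warmer to get its yaw.

```bash
python3 - <<'E'
from h import *
a=cv2.imread("pics/top1.png")[145:275,280:430]; b=cv2.imread("pics/scene1.png")[180:280,280:400]
cv2.imwrite("pics/crop1.png",cv2.resize(a,None,fx=5,fy=4.6,interpolation=cv2.INTER_CUBIC)[:600] if 0 else cv2.resize(a,(690,598),interpolation=cv2.INTER_CUBIC))
E
```

```text
(no output)
```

View pics/crop1.png

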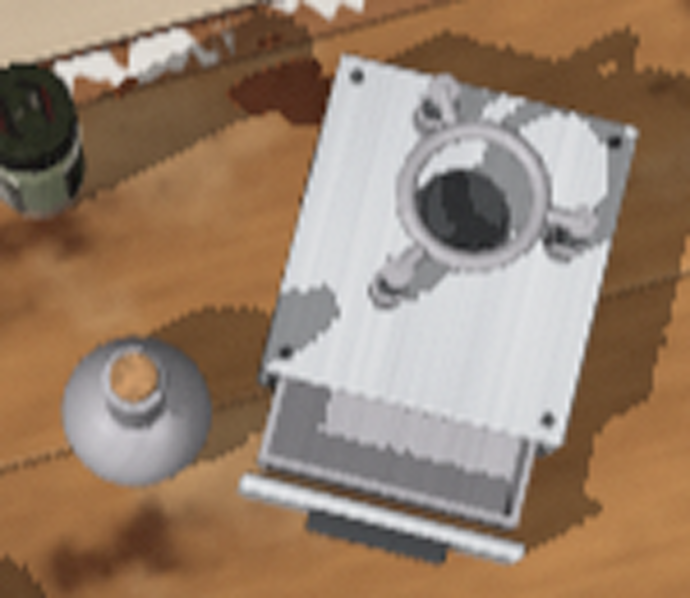

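```bash
python3 - <<'E'
from h import *
np.set_printoptions(precision=4,suppress=True)
c=viewer.capture("top")
f=lambda u,v,z:onz(c,[280+u/4.6,145+v/4.6],z)
C=np.array([f(343,55,.05),f(637,130,.05),f(560,448,.05),f(265,372,.05)]);print(C,C.mean(0))
for a,b in((3,0),(2,1),(1,0),(2,3)):
    d=C[b]-C[a];print(np.linalg.norm(d),np.degrees(np.arctan2(d[1],d[0])))
print("ring",f(474,197,.094),"pad",f(462,208,.072),"lip front",f(375,550,.038),"panel",f(242,480,.044),f(522,555,.044))
print("flask base c",f(137,412,.0277),"cork",f(134,372,.128))
s=viewer.capture("scene");
for q in ([304.5,217],):print(onz(s,q,.128))
print(np.array(bot.read_state()["tcp_rot"]))
E
```

```text
[[0.6481 0.1805 0.05  ]
 [0.6135 0.0572 0.05  ]
 [0.4791 0.0951 0.05  ]
 [0.5132 0.2168 0.05  ]] [0.5635 0.1374 0.05  ]
0.13970917034916008 -15.071795173721988
0.1396710530187053 -15.742486132355086
0.12803146905406906 74.32422118884804
0.12639614162789264 74.33802408822103
ring [0.5756 0.1342 0.094 ] pad [0.5762 0.1357 0.072 ] lip front [0.439 0.172 0.038] panel [0.4689 0.2272 0.044 ] [0.4353 0.1116 0.044 ]
flask base c [0.5004 0.2705 0.0277] cork [0.5023 0.2708 0.128 ]
[0.4967 0.271  0.128 ]
[[ 0.9687  0.2482  0.    ]
 [ 0.2482 -0.9687 -0.    ]
 [ 0.      0.     -1.    ]]
```

Warmer: origin about (0.5635, 0.137), yaw about -15.5°, drawer about 42 mm out. Flask at about (0.501, 0.271). I'll push the drawer with closed fingers 15 mm to the right of centre, to keep the gripper body clear of the flask.

```bash
cat >> h.py <<'E'
O=np.array([.5635,.1374,0]);Y=np.radians(-15.5)
U=np.array([np.cos(Y),np.sin(Y),0]);V=np.array([-np.sin(Y),np.cos(Y),0])
RT=np.column_stack([U,-V,[0,0,-1]])
def W(u,v,z): return O+u*U+v*V+np.array([0,0,z])
def inc(p,R=RT,pos=None,rot=None):
    from scipy.spatial.transform import Rotation as Ro
    s=bot.read_state(); R0=np.array(s["tcp_rot"] if rot is None else rot); p0=np.array(s["position"] if pos is None else pos)
    print(np.round(np.r_[R0.T@(p-p0)/.3, Ro.from_matrix(R0.T@R).as_rotvec()/np.pi],4),np.linalg.norm(p-p0))
E
python3 - <<'E'
from h import *
R0=np.array(bot.read_state()["tcp_rot"])
P=[np.array([.155,-.605,.201]),np.array([.40,-.40,.25]),np.array([.5,-.15,.22]),W(-.175,-.015,.15)]
print(P[3])
inc(P[1],R0,P[0],R0);inc(P[2],RT,P[1],R0);inc(P[3],RT,P[2],RT)
E
```

```text
[0.3908561  0.16971226 0.15      ]
[ 0.9607 -0.4593 -0.1633  0.      0.      0.    ] 0.3231887993108672
[ 0.5297 -0.7245  0.1     0.     -0.      0.1659] 0.2709243436828813
[-0.6354 -0.9297  0.2333  0.      0.      0.    ] 0.3450048123623152
```

Call:
move_arm:
  increments:
    - [0.96, -0.46, -0.163, 0, 0, 0, 0]
    - [0.96, -0.46, -0.163, 0, 0, 0, 0]
    - [0.96, -0.46, -0.163, 0, 0, 0, 0]
    - [0.96, -0.46, -0.163, 0, 0, 0, 0]
    - [0.96, -0.46, -0.163, 0, 0, 0, 0]
    - [0.96, -0.46, -0.163, 0, 0, 0, 0]
    - [0.96, -0.46, -0.163, 0, 0, 0, 0]
    - [0.96, -0.46, -0.163, 0, 0, 0, 0]
    - [0.96, -0.46, -0.163, 0, 0, 0, 0]
    - [0.96, -0.46, -0.163, 0, 0, 0, 0]

```text
time_s: 1.83
position: [0.4011, -0.3992, 0.2504]
tcp_rot: [[0.968, 0.252, 0.0], [0.252, -0.968, -0.001], [-0.0, 0.001, -1.0]]
force: [0.3, -0.6, 0.5]
opening: 0.325
grasp_force: 0.0
```

Call:
move_arm:
  increments:
    - [0.53, -0.725, 0.1, 0, 0, 0.166, 0]
    - [0.53, -0.725, 0.1, 0, 0, 0.166, 0]
    - [0.53, -0.725, 0.1, 0, 0, 0.166, 0]
    - [0.53, -0.725, 0.1, 0, 0, 0.166, 0]
    - [0.53, -0.725, 0.1, 0, 0, 0.166, 0]
    - [0.53, -0.725, 0.1, 0, 0, 0.166, 0]
    - [0.53, -0.725, 0.1, 0, 0, 0.166, 0]
    - [0.53, -0.725, 0.1, 0, 0, 0.166, 0]
    - [0.53, -0.725, 0.1, 0, 0, 0.166, 0]

```text
time_s: 2.58
position: [0.4996, -0.15, 0.2195]
tcp_rot: [[0.964, -0.266, -0.001], [-0.266, -0.964, -0.0], [-0.001, 0.001, -1.0]]
force: [-0.8, 0.4, 0.7]
opening: 0.005
grasp_force: 0.0
```

Call:
move_arm:
  increments:
    - [-0.635, -0.93, 0.233, 0, 0, 0, 0]
    - [-0.635, -0.93, 0.233, 0, 0, 0, 0]
    - [-0.635, -0.93, 0.233, 0, 0, 0, 0]
    - [-0.635, -0.93, 0.233, 0, 0, 0, 0]
    - [-0.635, -0.93, 0.233, 0, 0, 0, 0]
    - [-0.635, -0.93, 0.233, 0, 0, 0, 0]
    - [-0.635, -0.93, 0.233, 0, 0, 0, 0]
    - [-0.635, -0.93, 0.233, 0, 0, 0, 0]
    - [-0.635, -0.93, 0.233, 0, 0, 0, 0]
    - [-0.635, -0.93, 0.233, 0, 0, 0, 0]

```text
time_s: 3.42
position: [0.3899, 0.1701, 0.1495]
tcp_rot: [[0.964, -0.265, -0.002], [-0.265, -0.964, -0.001], [-0.002, 0.001, -1.0]]
force: [0.6, 0.2, -0.1]
opening: 0.005
grasp_force: 0.0
```

```bash
python3 - <<'E'
from h import *
np.set_printoptions(precision=4,suppress=True)
s=bot.read_state();print(s["joint_positions"],s["force"])
inc(W(-.165,-.015,.033))
c=viewer.capture("wrist");cv2.imwrite("pics/w1.png",c["image"])
print(c["K"],c["eye"],c["orientation"])
for t in("drawer_front","flask_center","cradle_ring"):print(t,nets.find_in("wrist",t)[:2])
E
```

```text
[  8.4602  20.0662 112.7881  -0.0187  47.2528 113.8563] [ 0.5898  0.2144 -0.1193]
[0.0374 0.0002 0.3882 0.0003 0.0005 0.0006] 0.11701291089507271
[[371.6483   0.     317.6482]
 [  0.     371.6483 236.3888]
 [  0.       0.       1.    ]] [0.4573 0.1511 0.3331] [[-0.2643  0.9326  0.2458]
 [-0.9644 -0.2558 -0.0667]
 [ 0.0006 -0.2547  0.967 ]]
drawer_front [{'location': [297.7, 124.3], 'conf': 0.8}]
flask_center [{'location': [157.7, 133.0], 'conf': 0.77}]
cradle_ring [{'location': [268.4, 13.6], 'conf': 0.79}]
```

View pics/w1.png

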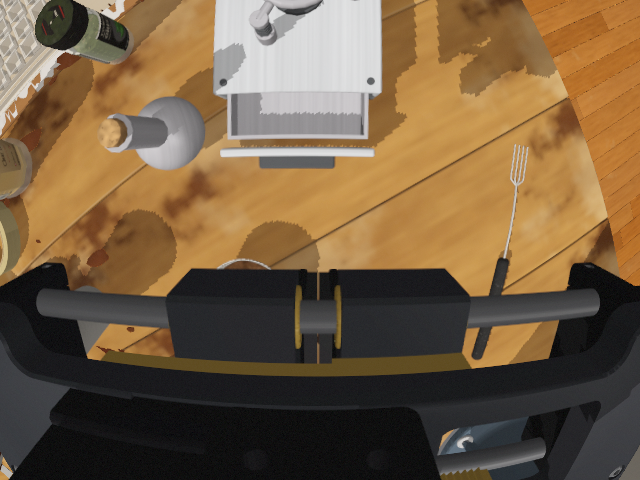

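The wrist view shows the drawer lip square ahead of the closed fingers at (297,163), and the flask well to the left at (160,133). Descending, then pushing.

Call:
move_arm:
  increments:
    - [0.037, 0, 0.388, 0, 0, 0, 0]
    - [0.037, 0, 0.388, 0, 0, 0, 0]
    - [0.037, 0, 0.388, 0, 0, 0, 0]
    - [0.037, 0, 0.388, 0, 0, 0, 0]
    - [0.037, 0, 0.388, 0, 0, 0, 0]
    - [0.037, 0, 0.388, 0, 0, 0, 0]

```text
time_s: 4.12
position: [0.4029, 0.1659, 0.0348]
tcp_rot: [[0.963, -0.269, 0.002], [-0.269, -0.963, 0.0], [0.002, -0.001, -1.0]]
force: [0.7, 0.6, 0.7]
opening: 0.007
grasp_force: 0.0
```

Call:
move_arm:
  increments:
    - [0.03, 0, 0, 0, 0, 0, 0]
    - [0.05, 0, 0, 0, 0, 0, 0]
    - [0.07, 0, 0, 0, 0, 0, 0]
    - [0.09, 0, 0, 0, 0, 0, 0]
    - [0.11, 0, 0, 0, 0, 0, 0]
    - [0.13, 0, 0, 0, 0, 0, 0]
    - [0.15, 0, 0, 0, 0, 0, 0]
    - [0.16, 0, 0, 0, 0, 0, 0]

```text
time_s: 4.78
position: [0.4493, 0.1537, 0.0337]
tcp_rot: [[0.964, -0.268, 0.001], [-0.268, -0.964, 0.0], [0.001, -0.0, -1.0]]
force: [0.1, -0.7, -0.5]
opening: 0.002
grasp_force: 0.0
```

```bash
python3 - <<'E'
from h import *
s=bot.read_state();d=np.array(s["position"])-O;print(d@U,d@V,np.array(s["force"])@U,s["force"])
c=viewer.capture("top");cv2.imwrite("pics/t2.png",cv2.resize(c["image"][145:275,280:430],(690,598)))
E
```

```text
-0.11443937234751947 -0.01481865778948474 0.2515586572471195 [ 0.07551005 -0.66904641 -0.45852775]
```

Call:
move_arm:
  increments:
    - [0.01, 0, 0, 0, 0, 0, 0]
    - [0.02, 0, 0, 0, 0, 0, 0]
    - [0.02, 0, 0, 0, 0, 0, 0]

```text
time_s: 5.08
position: [0.4543, 0.1522, 0.0336]
tcp_rot: [[0.964, -0.267, 0.001], [-0.267, -0.964, 0.0], [0.001, -0.0, -1.0]]
force: [-0.3, -0.2, -0.7]
opening: 0.008
grasp_force: 0.0
```

Call:
move_arm:
  increments:
    - [0.007, 0, 0, 0, 0, 0, 0]
    - [0.014, 0, 0, 0, 0, 0, 0]
    - [0.014, 0, 0, 0, 0, 0, 0]

```text
time_s: 5.33
position: [0.4583, 0.1511, 0.0337]
tcp_rot: [[0.964, -0.267, 0.001], [-0.267, -0.964, 0.0], [0.001, -0.0, -1.0]]
force: [0.8, 0.1, 0.0]
opening: 0.002
grasp_force: 0.0
```

Call:
move_arm:
  increments:
    - [0.007, 0, 0, 0, 0, 0, 0]
    - [0.014, 0, 0, 0, 0, 0, 0]
    - [0.014, 0, 0, 0, 0, 0, 0]

```text
time_s: 5.58
position: [0.4625, 0.15, 0.0337]
tcp_rot: [[0.964, -0.268, 0.001], [-0.268, -0.964, 0.0], [0.001, -0.0, -1.0]]
force: [0.2, -0.3, -0.2]
opening: 0.006
grasp_force: 0.0
```

```bash
python3 - <<'E'
from h import *
c=viewer.capture("wrist");cv2.imwrite("pics/w2.png",c["image"])
E
```

```text
(no output)
```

View pics/w2.png

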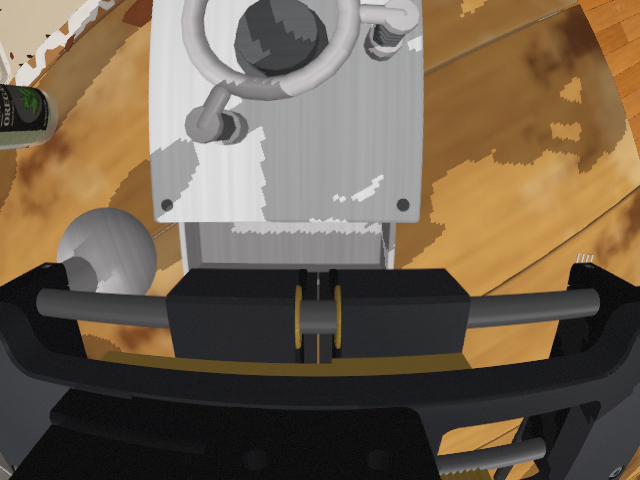

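```bash
cat >> h.py <<'E'
def fray(c,px):
    K=np.array(c["K"]);R=np.array(c["orientation"]);x=(px[0]-K[0,2])/K[0,0];y=(px[1]-K[1,2])/K[1,1]
    t=np.hypot(x,y);s=np.sin(t)/max(t,1e-9);return np.array(c["eye"]),R@np.array([x*s,-y*s,-np.cos(t)])
def fz(c,px,z):
    e,d=fray(c,px);p=e+d*(z-e[2])/d[2]-O;return np.round([p@U,p@V],4)
E
python3 - <<'E'
from h import *
c=viewer.capture("wrist")
print("box edge",fz(c,(155,222),.05),fz(c,(420,222),.05),"tray back edge",fz(c,(290,265),.044),fz(c,(290,265),.03),"ring",fz(c,(271,24),.094))
c=viewer.capture("top");cv2.imwrite("pics/t3.png",cv2.resize(c["image"][120:300,250:450],(800,600)[:2]))
print(nets.find_in("top","drawer_front")[:2])
E
```

```text
box edge [-0.0678  0.0646] [-0.068 -0.064] tray back edge [-0.0913 -0.0019] [-0.0961 -0.0008] ring [ 0.0094 -0.    ]
[]
```

View pics/t3.png

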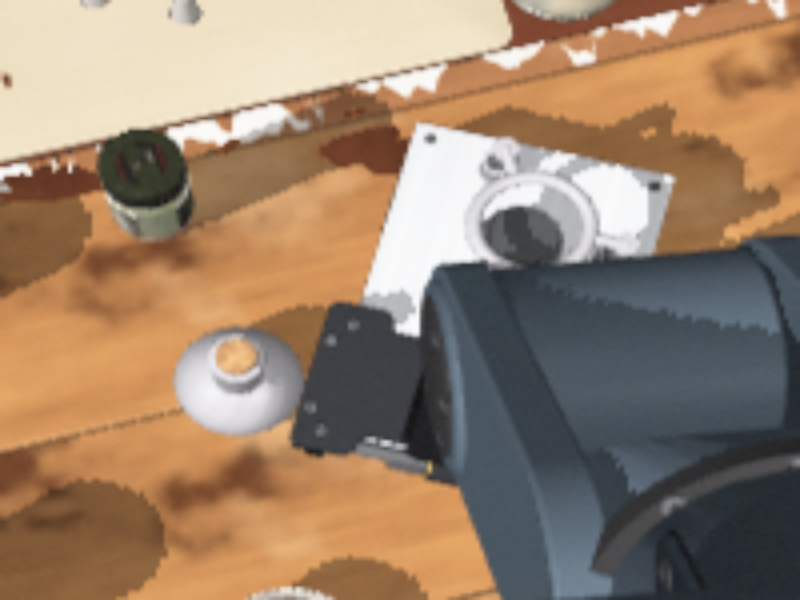

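```bash
python3 - <<'E'
from h import *
c=viewer.capture("wrist");cv2.imwrite("pics/w3.png",cv2.resize(c["image"][200:300,150:430],(800,286),interpolation=cv2.INTER_CUBIC))
s=viewer.capture("scene");print(proj(s,W(-.1,-.015,.03)))
cv2.imwrite("pics/s3.png",cv2.resize(s["image"][190:290,280:420],(800,571),interpolation=cv2.INTER_CUBIC))
m=np.zeros((580,800,3),np.uint8);m[:286]=cv2.imread("pics/w3.png");m[290:576,:400]=cv2.resize(cv2.imread("pics/s3.png"),(400,286));cv2.imwrite("pics/m3.png",m)
E
```

```text
[361.37600583 247.27955662]
```

View pics/m3.png

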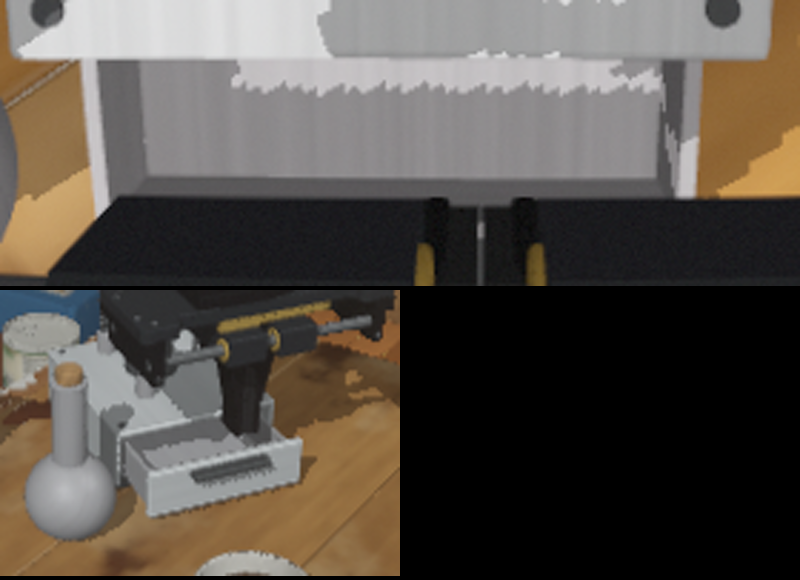

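```bash
python3 - <<'E'
from h import *
s=viewer.capture("scene")
def sz(px,z):
    p=onz(s,px,z)-O;return np.round([p@U,p@V],4)
g=lambda x,y:(280+x*.35,190+y*.35-290*.35)
print("panel top",sz(g(150,474),.044),sz(g(300,440),.044),"box corner",sz(g(122,437),.05),"cork",onz(s,g(68,373),.128))
print("lip",sz(g(195,472),.041),sz(g(270,460),.041))
for z in(.02,.03,.04,.05,.06,.07):print(z,sz(g(242,432),z))
b=bot.read_state();print(b["position"],b["force"],b["joint_positions"])
E
```

```text
panel top [-0.1202  0.0606] [-0.1217 -0.0573] box corner [-0.0776  0.0629] cork [0.49125134 0.27678983 0.128     ]
lip [-0.1259  0.0288] [-0.1326 -0.0269]
0.02 [-0.062  -0.0439]
0.03 [-0.0762 -0.0356]
0.04 [-0.0903 -0.0273]
0.05 [-0.1044 -0.0191]
0.06 [-0.1186 -0.0108]
0.07 [-0.1327 -0.0025]
[0.4616611  0.15003459 0.03364725] [ 0.31392907  0.22083691 -0.75035962] [4.78471227e+00 3.61812628e+01 1.09662414e+02 1.15019939e-03
 3.41661824e+01 1.10291503e+02]
```

The crop shows the fingers above the tray and behind the lip, so they passed over the front panel and the drawer has not moved. I'll rise, retreat and check the fingertip height in the scene camera.

Call:
move_arm:
  increments:
    - [0, 0, -0.1, 0, 0, 0, 0]
    - [0, 0, -0.2, 0, 0, 0, 0]
    - [0, 0, -0.2, 0, 0, 0, 0]
    - [-0.12, 0, -0.2, 0, 0, 0, 0]
    - [-0.23, 0, -0.2, 0, 0, 0, 0]
    - [-0.23, 0, 0, 0, 0, 0, 0]
    - [-0.23, 0, 0, 0, 0, 0, 0]
    - [-0.23, 0, 0, 0, 0, 0, 0]

```text
time_s: 6.6
position: [0.3927, 0.1683, 0.0315]
tcp_rot: [[0.964, -0.267, -0.006], [-0.267, -0.964, -0.001], [-0.005, 0.002, -1.0]]
force: [-0.8, -0.1, -0.3]
opening: 0.004
grasp_force: 0.0
```

```bash
python3 - <<'E'
from h import *
b=bot.read_state();p=np.array(b["position"]);print(p,b["force"])
s=viewer.capture("scene");im=s["image"]
tip=p+[0,0,-.011]
q=proj(s,tip);print(q)
x,y=int(q[0])-60,int(q[1])-60
a=cv2.resize(im[y:y+90,x:x+120],None,fx=6,fy=6,interpolation=cv2.INTER_CUBIC)
cv2.circle(a,(int((q[0]-x)*6),int((q[1]-y)*6)),4,(0,0,255),-1)
q=proj(s,p);cv2.circle(a,(int((q[0]-x)*6),int((q[1]-y)*6)),4,(0,255,0),-1)
for u in(-.087-.035,-.077-.035):
  for v in(-.03,.03):
    q=proj(s,W(u,v,.041));cv2.circle(a,(int((q[0]-x)*6),int((q[1]-y)*6)),3,(255,0,255),-1)
cv2.imwrite("pics/s4.png",a)
E
```

```text
[0.39267049 0.16828385 0.03150818] [-0.80919859 -0.07582853 -0.28353846]
[378.9761869  269.78219902]
```

View pics/s4.png

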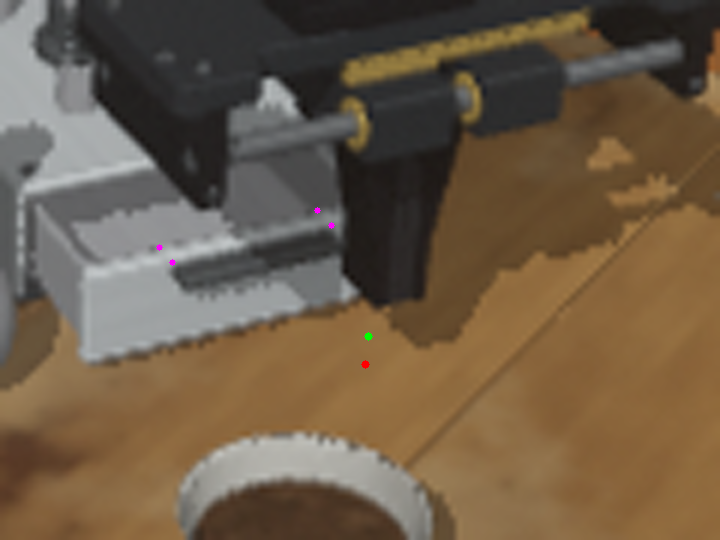

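The fingertips show at about (385,300) in the crop, against (365,365) predicted. They look to be some 25 mm higher than the stated tool geometry gives. I'll check by lowering gently in front of the drawer and watching the force.

Call:
move_arm:
  increments:
    - [0, 0, 0.02, 0, 0, 0, 0]
    - [0, 0, 0.04, 0, 0, 0, 0]
    - [0, 0, 0.06, 0, 0, 0, 0]
    - [0, 0, 0.06, 0, 0, 0, 0]

```text
time_s: 6.98
position: [0.3954, 0.1684, 0.0151]
tcp_rot: [[0.963, -0.268, -0.0], [-0.268, -0.963, -0.0], [-0.0, 0.0, -1.0]]
force: [0.1, 0.1, 0.2]
opening: 0.005
grasp_force: 0.0
```

Call:
move_arm:
  increments:
    - [0, 0, 0.007, 0, 0, 0, 0]
    - [0, 0, 0.013, 0, 0, 0, 0]
    - [0, 0, 0.013, 0, 0, 0, 0]

```text
time_s: 7.23
position: [0.3953, 0.1684, 0.0117]
tcp_rot: [[0.964, -0.267, -0.0], [-0.267, -0.964, -0.0], [-0.0, 0.0, -1.0]]
force: [0.6, 0.2, 0.9]
opening: 0.006
grasp_force: 0.0
```

Call:
move_arm:
  increments:
    - [0, 0, 0.007, 0, 0, 0, 0]
    - [0, 0, 0.013, 0, 0, 0, 0]
    - [0, 0, 0.013, 0, 0, 0, 0]

```text
time_s: 7.48
position: [0.3952, 0.1685, 0.0077]
tcp_rot: [[0.964, -0.267, -0.0], [-0.267, -0.964, -0.0], [-0.0, 0.0, -1.0]]
force: [-0.3, -0.4, -0.4]
opening: 0.007
grasp_force: 0.0
```

No contact even 3 mm below where the tips should touch, so they really are higher than stated. Pushing from here, slightly lower.

Call:
move_arm:
  increments:
    - [0, 0, 0.01, 0, 0, 0, 0]
    - [0.02, 0, 0.02, 0, 0, 0, 0]
    - [0.04, 0, 0.02, 0, 0, 0, 0]
    - [0.06, 0, 0.02, 0, 0, 0, 0]
    - [0.08, 0, 0.02, 0, 0, 0, 0]
    - [0.1, 0, 0.02, 0, 0, 0, 0]
    - [0.12, 0, 0.02, 0, 0, 0, 0]
    - [0.14, 0, 0.02, 0, 0, 0, 0]
    - [0.16, 0, 0.02, 0, 0, 0, 0]
    - [0.16, 0, 0.02, 0, 0, 0, 0]

```text
time_s: 8.32
position: [0.4437, 0.1554, 0.002]
tcp_rot: [[0.963, -0.268, 0.003], [-0.268, -0.963, 0.0], [0.003, -0.001, -1.0]]
force: [-0.5, -0.1, 0.7]
opening: 0.005
grasp_force: 0.0
```

```bash
python3 - <<'E'
from h import *
b=bot.read_state();d=np.array(b["position"])-O;print(d@U,d@V,d[2],b["force"])
c=viewer.capture("wrist")
for n in("wrist","scene"):
    if n=="scene": viewer.capture(n)
    print(nets.find_in(n,"drawer_front")[:2])
s=viewer.capture("scene");cv2.imwrite("pics/s5.png",cv2.resize(s["image"][190:290,280:420],(800,571),interpolation=cv2.INTER_CUBIC))
E
```

```text
-0.12021955189134353 -0.014703243150368576 0.0019667696623383787 [-0.52015363 -0.06560887  0.73779102]
[{'location': [287.8, 228.7], 'conf': 0.58}]
[{'location': [345.3, 248.5], 'conf': 0.86}, {'location': [320.8, 201.6], 'conf': 0.67}]
```

View pics/s5.png

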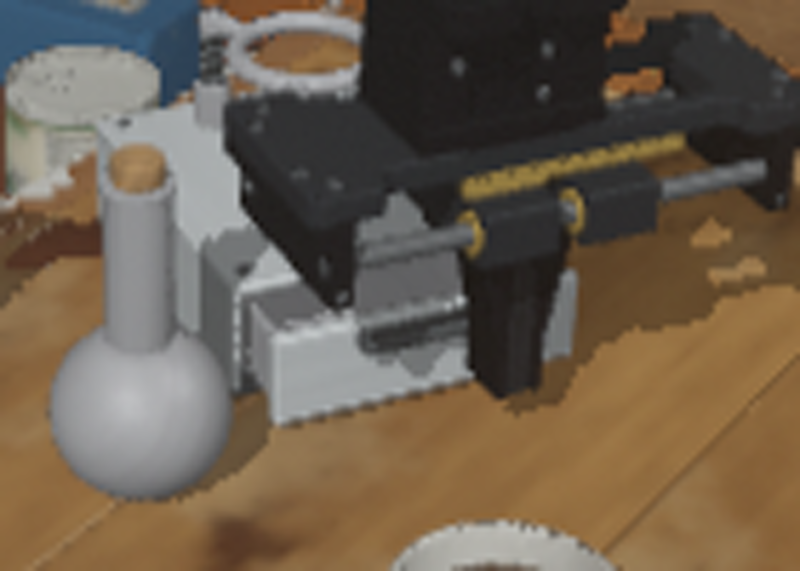

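The drawer is now being pushed: the fingers are in front of the panel by the lip at (505,330) and the tray is much shorter. Continuing in small steps.

Call:
move_arm:
  increments:
    - [0.015, 0, 0, 0, 0, 0, 0]
    - [0.03, 0, 0, 0, 0, 0, 0]
    - [0.04, 0, 0, 0, 0, 0, 0]
    - [0.04, 0, 0, 0, 0, 0, 0]

```text
time_s: 8.9
position: [0.4544, 0.1522, 0.0019]
tcp_rot: [[0.963, -0.268, 0.001], [-0.268, -0.963, 0.0], [0.001, -0.0, -1.0]]
force: [0.7, 0.2, -0.1]
opening: 0.005
grasp_force: 0.0
```

Call:
move_arm:
  increments:
    - [0.007, 0, 0, 0, 0, 0, 0]
    - [0.014, 0, 0, 0, 0, 0, 0]
    - [0.014, 0, 0, 0, 0, 0, 0]

```text
time_s: 9.15
position: [0.4559, 0.1516, 0.0018]
tcp_rot: [[0.963, -0.268, -0.003], [-0.268, -0.963, 0.0], [-0.003, 0.0, -1.0]]
force: [-2.7, 2.8, 2.4]
opening: 0.008
grasp_force: 1.7
```

Call:
move_arm:
  increments:
    - [0.007, 0, 0, 0, 0, 0, 0]
    - [0.014, 0, 0, 0, 0, 0, 0]
    - [0.014, 0, 0, 0, 0, 0, 0]

```text
time_s: 9.4
position: [0.4593, 0.1506, 0.0018]
tcp_rot: [[0.964, -0.267, -0.004], [-0.267, -0.964, 0.0], [-0.004, 0.001, -1.0]]
force: [-3.8, 3.1, 2.6]
opening: 0.007
grasp_force: 2.2
```

Call:
move_arm:
  increments:
    - [0.005, 0, 0, 0, 0, 0, 0]
    - [0.01, 0, 0, 0, 0, 0, 0]
    - [0.01, 0, 0, 0, 0, 0, 0]

```text
time_s: 9.65
position: [0.4637, 0.1494, 0.0018]
tcp_rot: [[0.964, -0.267, -0.001], [-0.267, -0.964, -0.0], [-0.001, 0.0, -1.0]]
force: [-2.5, 1.3, 0.3]
opening: 0.006
grasp_force: 0.9
```

Call:
move_arm:
  increments:
    - [0.005, 0, 0, 0, 0, 0, 0]
    - [0.008, 0, 0, 0, 0, 0, 0]
    - [0.008, 0, 0, 0, 0, 0, 0]

```text
time_s: 9.9
position: [0.466, 0.1487, 0.0018]
tcp_rot: [[0.964, -0.268, -0.001], [-0.268, -0.964, 0.0], [-0.001, 0.0, -1.0]]
force: [-3.2, 1.9, 1.0]
opening: 0.004
grasp_force: 1.7
```

Call:
move_arm:
  increments:
    - [0.005, 0, 0, 0, 0, 0, 0]
    - [0.008, 0, 0, 0, 0, 0, 0]
    - [0.008, 0, 0, 0, 0, 0, 0]

```text
time_s: 10.15
position: [0.466, 0.1486, 0.0018]
tcp_rot: [[0.963, -0.268, -0.005], [-0.268, -0.963, 0.001], [-0.005, 0.001, -1.0]]
force: [-5.6, 5.0, 4.2]
opening: -0.0
grasp_force: 3.6
```

Call:
move_arm:
  increments:
    - [0.004, 0, 0, 0, 0, 0, 0]
    - [0.006, 0, 0, 0, 0, 0, 0]
    - [0.006, 0, 0, 0, 0, 0, 0]

```text
time_s: 10.4
position: [0.4659, 0.1485, 0.0017]
tcp_rot: [[0.963, -0.268, -0.008], [-0.268, -0.963, 0.001], [-0.008, 0.001, -1.0]]
force: [-8.1, 7.5, 6.4]
opening: 0.005
grasp_force: 4.9
```

Rigid at the predicted home position. Backing off, rising and checking.

Call:
move_arm:
  increments:
    - [-0.04, 0, 0, 0, 0, 0, 0]
    - [-0.1, 0, 0, 0, 0, 0, 0.3]
    - [-0.2, 0, 0, 0, 0, 0, 0.8]
    - [-0.2, 0, -0.1, 0, 0, 0, 0.8]
    - [-0.2, 0, -0.25, 0, 0, 0, 0.8]
    - [-0.2, 0, -0.4, 0, 0, 0, 0.8]
    - [-0.2, 0, -0.55, 0, 0, 0, 0.8]
    - [-0.2, 0, -0.65, 0, 0, 0, 0.8]
    - [-0.2, 0, -0.65, 0, 0, 0, 0.8]
    - [-0.2, 0, -0.65, 0, 0, 0, 0.8]

```text
time_s: 11.23
position: [0.4162, 0.1637, 0.1997]
tcp_rot: [[0.964, -0.267, 0.01], [-0.267, -0.964, 0.001], [0.01, -0.003, -1.0]]
force: [-0.3, 0.1, 0.1]
opening: 0.604
grasp_force: 0.0
```

```bash
python3 - <<'E'
from h import *
np.set_printoptions(precision=4,suppress=True)
b=bot.read_state();print(b["position"],b["force"],b["opening"])
c=viewer.capture("wrist");cv2.imwrite("pics/w6.png",c["image"])
for t,z in dict(drawer_front=.032,flask_center=.064,flask_bulb=.0277,cradle_ring=.094,stand=.05).items():
    for r in nets.find_in("wrist",t)[:2]:print(t,r,fz(c,r["location"],z))
s=viewer.capture("scene")
for r in nets.find_in("scene","drawer_front")[:2]:
    p=onz(s,r["location"],.032)-O;print(r,p@U,p@V)
E
```

```text
[0.4162 0.1637 0.1997] [-0.2839  0.0832  0.0776] 0.6042825370576741
drawer_front {'location': [302.0, 137.2], 'conf': 0.97} [-0.0737  0.0008]
flask_center {'location': [296.5, 55.3], 'conf': 0.64} [-0.0022  0.0041]
flask_center {'location': [181.5, 165.8], 'conf': 0.61} [-0.0964  0.1082]
flask_bulb {'location': [183.9, 163.8], 'conf': 0.9} [-0.0962  0.1195]
cradle_ring {'location': [303.9, 56.8], 'conf': 0.88} [-0.0109 -0.0035]
stand {'location': [302.3, 73.0], 'conf': 0.69} [-0.0155 -0.0003]
{'location': [348.0, 244.2], 'conf': 0.58} -0.08139020033191528 0.006760665247259818
```

View pics/w6.png

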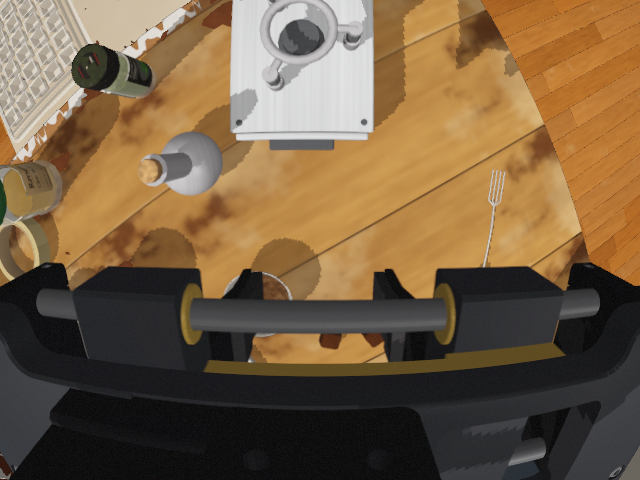

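The drawer is home: the panel is flush with the box edge at (302,136) and only the lip shows, at (302,145). Next, above the flask.

```bash
python3 - <<'E'
from h import *
s=viewer.capture("scene")
for z in(0,.01,.02,.03):print(z,proj(s,W(-.118,-.0147,z)))
print(proj(s,W(-.07,.065,.05)),"img box corner", (280+235*.175,190+290*.175))
inc(W(-.0955,.1117,.2));inc(W(-.0955,.1117,.2),pos=W(-.0955,.1117,.2))
print(bot.read_state()["position"])
E
```

```text
0 [364.50766084 263.80782271]
0.01 [364.79708077 259.81553709]
0.02 [365.08972195 255.77881738]
0.03 [365.38563845 251.69691761]
[320.28465905 239.84628274] img box corner (321.125, 240.75)
[ 1.907e-01 -4.231e-01 -1.450e-02  3.000e-04  6.000e-04 -1.000e-04] 0.13930363565633513
[ 0.      0.      0.      0.0003  0.0006 -0.0001] 0.0
[0.41223258 0.16354879 0.19586288]
```

Call:
move_arm:
  increments:
    - [0.19, -0.423, -0.015, 0, 0, 0, 0.8]
    - [0.19, -0.423, -0.015, 0, 0, 0, 0.8]
    - [0.19, -0.423, -0.015, 0, 0, 0, 0.8]
    - [0.19, -0.423, -0.015, 0, 0, 0, 0.8]
    - [0.19, -0.423, -0.015, 0, 0, 0, 0.8]
    - [0.19, -0.423, -0.015, 0, 0, 0, 0.8]
    - [0.19, -0.423, -0.015, 0, 0, 0, 0.8]

```text
time_s: 12.27
position: [0.4999, 0.2698, 0.2004]
tcp_rot: [[0.964, -0.267, -0.003], [-0.267, -0.964, -0.001], [-0.003, 0.002, -1.0]]
force: [-0.3, -0.2, -0.3]
opening: 0.802
grasp_force: 0.0
```

```bash
python3 - <<'E'
from h import *
b=bot.read_state();d=np.array(b["position"])-O;print(d@U,d@V,d[2],b["force"],b["opening"])
c=viewer.capture("wrist");cv2.imwrite("pics/w7.png",c["image"])
for t,z in dict(flask_center=.064,flask_bulb=.0277,cradle_ring=.094).items():
    for r in nets.find_in("wrist",t)[:2]:print(t,r,fz(c,r["location"],z))
im=c["image"];hsv=cv2.cvtColor(im,cv2.COLOR_BGR2HSV)
inc(W(-.0955,.1117,.062))
E
```

```text
-0.09668078005720067 0.11062384298488903 0.20041584074284685 [-0.33742056 -0.23002241 -0.28012574] 0.801760085741855
flask_center {'location': [313.2, 213.7], 'conf': 0.76} [-0.0905  0.1136]
flask_bulb {'location': [315.1, 212.5], 'conf': 0.61} [-0.0966  0.1122]
cradle_ring {'location': [429.6, 105.6], 'conf': 0.57} [0.0039 0.0213]
[ 1.600e-03 -3.400e-03  4.647e-01  2.000e-04  2.000e-04 -4.000e-04] 0.13940007833110993
```

Call:
move_arm:
  increments:
    - [0.002, -0.003, 0.09, 0, 0, 0, 0.8]
    - [0.002, -0.003, 0.18, 0, 0, 0, 0.8]
    - [0.002, -0.003, 0.25, 0, 0, 0, 0.8]
    - [0.002, -0.003, 0.31, 0, 0, 0, 0.8]
    - [0.002, -0.003, 0.37, 0, 0, 0, 0.8]
    - [0.002, -0.003, 0.42, 0, 0, 0, 0.8]
    - [0.002, -0.003, 0.46, 0, 0, 0, 0.8]
    - [0.002, -0.003, 0.465, 0, 0, 0, 0.8]
    - [0.002, -0.003, 0.465, 0, 0, 0, 0.8]

```text
time_s: 13.22
position: [0.5017, 0.2708, 0.0614]
tcp_rot: [[0.963, -0.268, -0.002], [-0.268, -0.963, -0.001], [-0.001, 0.001, -1.0]]
force: [-0.5, 0.8, 1.2]
opening: 0.801
grasp_force: 0.0
```

Call:
move_arm:
  increments:
    - [0, 0, 0, 0, 0, 0, 0.4]
    - [0, 0, 0, 0, 0, 0, 0.2]
    - [0, 0, 0, 0, 0, 0, 0.1]
    - [0, 0, 0, 0, 0, 0, 0.1]
    - [0, 0, 0, 0, 0, 0, 0.1]
    - [0, 0, 0, 0, 0, 0, 0]
    - [0, 0, 0, 0, 0, 0, 0]
    - [0, 0, 0, 0, 0, 0, 0]
    - [0, 0, 0, 0, 0, 0, 0]

```text
time_s: 13.97
position: [0.5024, 0.2715, 0.0619]
tcp_rot: [[0.964, -0.267, 0.0], [-0.267, -0.964, 0.0], [0.0, -0.0, -1.0]]
force: [-1.1, -0.5, 1.6]
opening: 0.263
grasp_force: 30.0
```

Gripped (opening ≈ 23 mm, 30 N). Lifting, then over the ring.

Call:
move_arm:
  increments:
    - [0, 0, -0.05, 0, 0, 0, 0]
    - [0, 0, -0.15, 0, 0, 0, 0]
    - [0, 0, -0.25, 0, 0, 0, 0]
    - [0, 0, -0.35, 0, 0, 0, 0]
    - [0, 0, -0.43, 0, 0, 0, 0]
    - [0, 0, -0.433, 0, 0, 0, 0]
    - [0, 0, -0.433, 0, 0, 0, 0]

```text
time_s: 14.55
position: [0.5031, 0.2717, 0.1931]
tcp_rot: [[0.964, -0.267, 0.003], [-0.267, -0.964, 0.001], [0.003, -0.002, -1.0]]
force: [-0.2, -0.5, -1.8]
opening: 0.268
grasp_force: 30.0
```

Call:
move_arm:
  increments:
    - [0.05, 0.05, 0, 0, 0, 0, 0]
    - [0.12, 0.12, 0, 0, 0, 0, 0]
    - [0.19, 0.19, 0, 0, 0, 0, 0]
    - [0.26, 0.26, 0, 0, 0, 0, 0]
    - [0.32, 0.33, 0, 0, 0, 0, 0]
    - [0.358, 0.372, 0, 0, 0, 0, 0]
    - [0.358, 0.372, 0, 0, 0, 0, 0]
    - [0.358, 0.372, 0, 0, 0, 0, 0]
    - [0.358, 0.372, 0, 0, 0, 0, 0]
    - [0.358, 0.372, 0, 0, 0, 0, 0]

```text
time_s: 15.38
position: [0.5746, 0.1362, 0.1907]
tcp_rot: [[0.964, -0.266, -0.003], [-0.266, -0.964, 0.0], [-0.003, 0.0, -1.0]]
force: [0.0, 0.2, -0.8]
opening: 0.266
grasp_force: 30.0
```

```bash
python3 - <<'E'
from h import *
b=bot.read_state();d=np.array(b["position"])-O;print(d@U,d@V,d[2],b["force"],b["opening"],b["grasp_force"])
c=viewer.capture("wrist");cv2.imwrite("pics/w8.png",c["image"])
for t,z in dict(flask_center=.194,flask_bulb=.158,cradle_ring=.094,stand=.05).items():
    for r in nets.find_in("wrist",t)[:2]:print(t,r,fz(c,r["location"],z))
t=viewer.capture("top");s=viewer.capture("scene")
for n,c in(("top",t),("scene",s)):
  for t,z in dict(flask_center=.194,flask_bulb=.158,cradle_ring=.094).items():
    for r in nets.find_in(n,t)[:2]:
      p=onz(c,r["location"],z)-O;print(n,t,r,p@U,p@V)
E
```

```text
0.010987404217502742 0.0017792538935691021 0.19072673920250097 [ 0.03682668  0.22379559 -0.7827522 ] 0.26628804429446157 29.998946325249563
flask_center {'location': [317.9, 259.2], 'conf': 0.62} [0.0215 0.001 ]
flask_bulb {'location': [315.9, 254.7], 'conf': 0.63} [0.0125 0.0022]
cradle_ring {'location': [315.6, 201.3], 'conf': 0.59} [0.0348 0.0028]
stand {'location': [319.0, 188.8], 'conf': 0.76} [0.0387 0.    ]
top flask_center {'location': [385.8, 182.9], 'conf': 0.9} -0.005418728540944557 0.0067183917808807
top flask_bulb {'location': [384.6, 184.5], 'conf': 0.97} 0.0015178865368876036 0.004669907368078349
top cradle_ring {'location': [372.1, 200.9], 'conf': 0.61} -0.016238271526349022 0.013819223161277056
scene flask_center {'location': [335.4, 165.2], 'conf': 0.61} -0.039145370024316645 0.02070675599967434
scene flask_bulb {'location': [335.1, 166.0], 'conf': 0.89} 0.03628752325375561 -0.014994713481261666
scene cradle_ring {'location': [330.6, 201.3], 'conf': 0.7} 0.001258388719072097 0.010259165635618144
```

Call:
move_arm:
  increments:
    - [0, 0, 0.03, 0, 0, 0, 0]
    - [0, 0, 0.06, 0, 0, 0, 0]
    - [0, 0, 0.09, 0, 0, 0, 0]
    - [0, 0, 0.11, 0, 0, 0, 0]
    - [0, 0, 0.11, 0, 0, 0, 0]
    - [0, 0, 0.11, 0, 0, 0, 0]

```text
time_s: 16.53
position: [0.5755, 0.1351, 0.1578]
tcp_rot: [[0.964, -0.267, -0.002], [-0.267, -0.964, -0.0], [-0.002, 0.001, -1.0]]
force: [0.9, -0.2, -1.0]
opening: 0.262
grasp_force: 30.0
```

```bash
python3 - <<'E'
from h import *
b=bot.read_state();d=np.array(b["position"])-O;print(d@U,d@V,d[2],b["force"],b["moment"])
E
```

```text
0.012163349461775573 0.00098449999083007 0.15777219508002888 [ 0.85252508 -0.22761721 -1.00610592] [0.01550931 0.02360853 0.00074357]
```

Call:
move_arm:
  increments:
    - [0, 0, 0.01, 0, 0, 0, 0]
    - [0, 0, 0.02, 0, 0, 0, 0]
    - [0, 0, 0.02, 0, 0, 0, 0]

```text
time_s: 16.78
position: [0.5765, 0.1352, 0.1528]
tcp_rot: [[0.964, -0.267, 0.001], [-0.267, -0.964, 0.0], [0.001, -0.0, -1.0]]
force: [0.6, -0.5, 1.2]
opening: 0.268
grasp_force: 30.0
```

Call:
move_arm:
  increments:
    - [0, 0, 0.007, 0, 0, 0, 0]
    - [0, 0, 0.013, 0, 0, 0, 0]
    - [0, 0, 0.013, 0, 0, 0, 0]

```text
time_s: 17.03
position: [0.5767, 0.1351, 0.1493]
tcp_rot: [[0.964, -0.267, 0.002], [-0.267, -0.964, 0.0], [0.002, -0.001, -1.0]]
force: [1.8, -0.2, 3.3]
opening: 0.266
grasp_force: 30.0
```

Call:
move_arm:
  increments:
    - [0, 0, 0.008, 0, 0, 0, 0]
    - [0, 0, 0.016, 0, 0, 0, 0]
    - [0, 0, 0.02, 0, 0, 0, 0]
    - [0, 0, 0.02, 0, 0, 0, 0]

```text
time_s: 17.37
position: [0.5768, 0.1351, 0.1432]
tcp_rot: [[0.964, -0.267, 0.002], [-0.267, -0.964, 0.0], [0.002, -0.001, -1.0]]
force: [0.7, 0.2, 5.4]
opening: 0.272
grasp_force: 30.0
```

Call:
move_arm:
  increments:
    - [0, 0, 0.007, 0, 0, 0, 0]
    - [0, 0, 0.014, 0, 0, 0, 0]
    - [0, 0, 0.014, 0, 0, 0, 0]

```text
time_s: 17.62
position: [0.5771, 0.1351, 0.1392]
tcp_rot: [[0.964, -0.267, 0.002], [-0.267, -0.964, -0.0], [0.002, -0.001, -1.0]]
force: [1.9, -0.6, 6.8]
opening: 0.268
grasp_force: 30.0
```

Call:
move_arm:
  increments:
    - [0, 0, 0.005, 0, 0, 0, 0]
    - [0, 0, 0.01, 0, 0, 0, 0]
    - [0, 0, 0.01, 0, 0, 0, 0]

```text
time_s: 17.87
position: [0.5773, 0.135, 0.1366]
tcp_rot: [[0.964, -0.267, 0.003], [-0.267, -0.964, -0.0], [0.003, -0.001, -1.0]]
force: [1.2, -0.8, 9.3]
opening: 0.264
grasp_force: 30.0
```

Call:
move_arm:
  increments:
    - [0, 0, 0.003, 0, 0, 0, 0]
    - [0, 0, 0.005, 0, 0, 0, 0]
    - [0, 0, 0.005, 0, 0, 0, 0]

```text
time_s: 18.12
position: [0.5775, 0.135, 0.1354]
tcp_rot: [[0.964, -0.267, 0.003], [-0.267, -0.964, -0.0], [0.003, -0.001, -1.0]]
force: [1.0, -1.1, 10.0]
opening: 0.271
grasp_force: 30.0
```

Call:
move_arm:
  increments:
    - [0, 0, 0.003, 0, 0, 0, 0]
    - [0, 0, 0.005, 0, 0, 0, 0]
    - [0, 0, 0.005, 0, 0, 0, 0]

```text
time_s: 18.37
position: [0.5776, 0.1349, 0.1341]
tcp_rot: [[0.964, -0.267, 0.004], [-0.267, -0.964, -0.0], [0.004, -0.001, -1.0]]
force: [1.6, -0.5, 10.0]
opening: 0.266
grasp_force: 30.0
```

Call:
move_arm:
  increments:
    - [0, 0, 0.003, 0, 0, 0, 0]
    - [0, 0, 0.005, 0, 0, 0, 0]
    - [0, 0, 0.005, 0, 0, 0, 0]

```text
time_s: 18.62
position: [0.578, 0.1349, 0.1339]
tcp_rot: [[0.964, -0.267, 0.005], [-0.267, -0.964, -0.0], [0.005, -0.001, -1.0]]
force: [-0.5, -0.7, 15.8]
opening: 0.266
grasp_force: 30.0
```

The force jumped at TCP z = 0.134, so the base is on the pad. I'll hold briefly to confirm it stays put.

Call:
move_arm:
  increments:
    - [0, 0, 0.002, 0, 0, 0, 0]
    - [0, 0, 0.002, 0, 0, 0, 0]
    - [0, 0, 0.002, 0, 0, 0, 0]
    - [0, 0, 0.002, 0, 0, 0, 0]
    - [0, 0, 0.002, 0, 0, 0, 0]
    - [0, 0, 0.002, 0, 0, 0, 0]

```text
time_s: 19.12
position: [0.5782, 0.1349, 0.1339]
tcp_rot: [[0.964, -0.267, 0.006], [-0.267, -0.964, -0.0], [0.006, -0.001, -1.0]]
force: [-0.5, -1.3, 17.1]
opening: 0.265
grasp_force: 30.0
```

```bash
python3 - <<'E'
from h import *
b=bot.read_state();print(b["position"],b["force"],b["opening"])
s=viewer.capture("scene")
for t in("drawer_front","flask_bulb","cradle_ring"):print(t,nets.find_in("scene",t)[:1])
print(proj(s,W(.012,0,.0997)),proj(s,W(.012,0,.076)),proj(s,W(-.087,0,.032)))
if 12<b["force"][2]<30: print(workorder.hand_in())
E
```

```text
[0.57817225 0.13491297 0.13389213] [-0.53669831 -1.32364596 17.05765981] 0.26545104314701395
drawer_front [{'location': [347.7, 244.0], 'conf': 0.65}]
flask_bulb [{'location': [330.1, 189.3], 'conf': 0.94}]
cradle_ring [{'location': [327.1, 210.7], 'conf': 0.68}]
[332.88890604 196.07522638] [332.63465028 205.77822549] [352.11391907 244.85943918]
the job is handed in; nothing more can be done
None
```

Job handed in: the drawer was pushed fully home against its stop past the catch, and the flask is set bulb down in the sprung ring, pressed onto the warming pad (about 17 N) and still held by the neck; the verdict was not reported.

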